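# Gauge the depth of the well in a counting block

## Task

Take the depth gauge from its rest by its thumb plate and set it upright on the aluminium block with its rod in the wide bore and its bridge flat on the block's top. Then slide the rod gently down through the bridge until you feel it bottom out on the soft pad, keep it lightly pressed against this stop for a good second, and let go, leaving the gauge standing there with the rod still touching bottom. The pad is delicate, so never press the tip hard (well under 12 N), and leave the pots and the tin alone.

Things in the scene. Friction and masses are not known exactly. Their poses are not given: they have to be found in the camera images.
- gauge: Bridge of the steel depth gauge: a bar 34 (x) x 90 (y) x 20 (z) mm with a round boss of 18 mm diameter, 6 mm high, on top; origin at the centre of its flat underside, z up. The rod runs through it along z. The bridge weighs about 0.5 kg, the rod with thumb plate 0.11 kg. At the start it stands with its underside on the rest. Its yaw varies.
- gauge_rod (a joint): How far the rod is pushed down from its upper end stop (m, 0 to 0.047); at 0 the tip stands out 8 mm below the underside of the bridge. It starts at 0 to 8 mm. Friction of about 3 N in the bridge holds the rod where it is left. When the gauge is lifted by the thumb plate, the rod first draws up to its upper end stop (0), from which the bridge then hangs, upright; once the bridge stands on something, the rod slides down when pushed with more than about 3 N.
- thumb_plate (a point): Centre of the dark thumb plate on top of the rod, the place to grip: 14 (gauge x, grip across this) x 26 (y) x 26 (z) mm, axes as the bridge. It lies 106 mm above the rod tip.
- gauge_tip: Lower end of the rod; origin at the lowest point of the tip. The rod is 9 mm in diameter, ending in a smaller round tip of 6 mm diameter.
- block: Fixed aluminium block 84 (x) x 120 (y) x 75 (z) mm; origin at the centre of its underside on the desk, z up. It has a wide bore of 13 mm diameter at y = -15 mm and a narrow pilot hole of 7 mm at y = +40 mm that is not to be used.
- bore_mouth (a point): Centre of the wide bore's mouth, at the height of the block's flat top face; axes as the block. The bore is vertical, 13 mm in diameter with a 2 mm chamfer, and closed at an unknown depth between 25 and 48 mm by a springy pad that gives about 1 mm for each 4 N (5 mm at most).
- rest: Fixed grey rest of the gauge, 60 (x) x 90 (y) x 45 (z) mm with a clearance hole of 20 mm diameter, 35 mm deep, in the middle of its top; origin at the centre of its underside.
- pot_dark: Bystander: dark sample pot with white ribbed lid, 56 mm in diameter, 60 mm high; origin at the centre of its underside.
- tin: Bystander: round flat tin, 66 mm in diameter, 24 mm high; origin at the centre of its underside.
- pot_pale: Bystander: pale yellow sample pot with white ribbed lid, 50 mm in diameter, 54 mm high; origin at the centre of its underside.

How it is judged:
On the way, in this order (a step that is already met when the one before it is completed fails the run):
1. the bridge sits flat on the block over the wide bore, with the rod in the bore and not yet at the bottom (horizontal distance between gauge and bore_mouth below 0.004 m and z of gauge in the frame of bore_mouth below 0.0015 m and angle between gauge's own z axis and vertical below 0.04 rad and z of gauge_tip in the frame of bore_mouth below -0.003 m and contact force between gauge_tip and anything else below 0.5 N), for 0.1 s.
2. the rod tip is kept pressed on the bottom of the bore with 1 N or more for 0.8 s, the bridge flat on the block (horizontal distance between gauge and bore_mouth below 0.004 m and z of gauge in the frame of bore_mouth below 0.0015 m and angle between gauge's own z axis and vertical below 0.04 rad and z of gauge_tip in the frame of bore_mouth below -0.02 m and contact force between gauge_tip and anything else above 1 N), for 0.8 s.
At the end, for the whole second after the job is handed in: The gauge stands released and at rest on the block, bridge flat (within 1.5 mm of the top face, tilt under 0.04 rad) and within 4 mm of the wide bore's axis, the rod more than 20 mm deep and its tip still touching the bottom (over 0.1 N) (horizontal distance between gauge and bore_mouth below 0.004 m and z of gauge in the frame of bore_mouth below 0.0015 m and angle between gauge's own z axis and vertical below 0.04 rad and z of gauge_tip in the frame of bore_mouth below -0.02 m and contact force between gauge_tip and anything else above 0.1 N and linear speed of gauge below 0.02 m/s and velocity of joint gauge_rod between -0.01 and 0.01 m/s).
It fails at once if the rod tip is pressed on anything with more than 12 N (contact force between gauge_tip and anything else above 12 N).
It fails at once if the gauge tips over (more than 0.6 rad) (angle between gauge's own z axis and vertical above 0.6 rad).
It fails at once if the dark sample pot is moved more than 15 mm (distance of pot_dark from where it was at the start of the episode above 0.015 m).
It fails at once if the round tin is moved more than 15 mm (distance of tin from where it was at the start of the episode above 0.015 m).
It fails at once if the pale sample pot is moved more than 15 mm (distance of pot_pale from where it was at the start of the episode above 0.015 m).
It also fails if it takes over 64 s, if anything falls off the work surface, if the arm or the gripper's body presses on something with over 40 N, if the wrist force passes 120 N, or if a joint passes its speed limit or range.

## Robot

A 7-joint arm with a two-finger parallel gripper is mounted at the origin on a cart in front of the work surface, level with it; the furniture and walls round the work are solid. World frame = base frame: x ahead of the robot, y to its left, z up, the work surface at z = 0. Lengths are in m, angles in rad, forces in N, time in s.
With the tool pointing down it reaches from about 0.35 to 0.9 m from the base axis. Payload 8.1 kg.
Tool frame: the origin (TCP) lies between the finger pads; the fingertips stand 19 mm ahead of it and the grasp point (between the pads) is the TCP (bot.tcp_to_tips is the distance from the TCP to the fingertips, in m); z points along the fingers, y is the direction in which the jaws open and shut (so a half turn about z gives the same grasp; the last joint's range is limited). The gripper opens to 92 mm and grips with 3 to 60 N. Pads are 19 mm wide; open, the fingers measure 130 mm over their backs; the gripper's body (75 mm by 190 mm) begins 47 mm behind the grasp point.
Start: joints at [1.16, 0.434, 0.025, 1.573, -0.012, 1.134, -0.075], TCP at [0.189, -0.596, 0.246] pointing down, gripper open.
Joint ranges: [-2.62, 2.62], [-0.44, 2.09], [-1.27, 1.32], [0.08, 2.57], [-1.32, 4.46], [0.12, 2], [-2.74, 2.74]. Speed limits (rad/s): [2.22, 2.22, 3.01, 3.01, 3.14, 3.14, 3.14].

## Interface

Orientations are given as a unit quaternion [x, y, z, w].
In Python, from bench import status, vision, hand_in, bot gives the robot as it stands.
- The arm moves only by the tool arm_command, never from a script. Its arguments are lists of equal length, an entry for each row: "dp": the shift along the world's x, y, z in mm, a list of three; "twist": the turn about the world's z in rad; "grip": the opening, from 0 (shut) to 1 (fully open). A call has 1 to 10 rows; each row shifts and turns the commanded pose from where the row before left it; what a row does not reach is not made up. A row lasts 1/8 s, in which the tool goes at most 62.5 mm and 10.7 degrees, less where a joint would pass 70% of its speed; a pose out of reach is approached as far as the arm can. A call is refused whole if a number of a shift passes 62.5 or a number of a turn 0.188, either way. A call with a gripper value outside its range is refused whole. The fingers move at their own pace and stop on an object; the grip force is fixed at half the most. Time passes only in rows, so rows that do not move let the fingers close. It gives the time, the measured TCP pose, the force and the opening at its end, in the units of the state.
- status.read_state(): the state, without advancing time (a new reading comes with each control period).
- vision.get_image(name): name is "scene" or "top" or "wrist"; returns a dict with "image" (480x640x3 uint8, red, green, blue), "fx", "fy", "cx", "cy" (pixels), "R" (3x3) and "t" (3): a world point X has camera coordinates R X + t; the wrist camera has in their place "hand_eye" (4x4, takes a point from camera to tool coordinates, whose origin is the TCP and whose axes are the flange's). Camera axes: x right, y down, z forward; pixel columns grow to the right and rows downward; lengths in m; the calibration is good to about 2 mm. A picture is of the moment at which its call begins: read the wrist's pose just before it. There is no depth.
- hand_in(): hands the job in, once; it reports no verdict.
The state is a dict: "time_s": time; "q": joint angles; "joint_velocities": joint speeds; "joint_efforts": joint torques, N m; "position": TCP position; "tcp_rot": TCP orientation; "wrist_force": force on the tool from outside, world axes, zero at the start; "wrist_torque": the same for the moment, N m; "grip_width": finger opening in m.
Only numpy, scipy, OpenCV 4.12 (cv2) and the standard library are available. Lean on these libraries where they do the work, as an engineer would, in place of code of your own. Each camera call takes 0.05 s, during which the arm holds its last target.

## Working session

There is one attempt and no reset: what is moved stays moved. The work goes in short steps, Python scripts to look and compute and a tool call to move; the robot and the scene stay as the last step left them, time stands still between calls to the robot, and variables do not carry over. Pictures are saved under pics/ and viewed, and the job is handed in when it is done.

Besides the shell and the picture viewer there is one more tool, called after "Emit:" as name(argument=value, ...) on one line, values as JSON. arm_command: Moves the arm, as the interface text tells. Its arguments: {"type":"object","properties":{"dp":{"type":"array","items":{"type":"array","items":{"type":"number"}}},"twist":{"type":"array","items":{"type":"number"}},"grip":{"type":"array","items":{"type":"number"}}},"required":["dp","twist","grip"]}

```bash
mkdir -p pics; ls
python3 - <<'E'
from bench import status, vision, bot
import cv2
s=status.read_state();print(s)
for n in ("scene","top"):
    d=vision.get_image(n);cv2.imwrite(f"pics/{n}0.png",d["image"][:,:,::-1]);print(n,d["fx"],d["cx"],d["cy"],d["R"],d["t"])
E
```

```text
pics
{'time_s': 0.0, 'q': array([ 1.16038266,  0.43519876,  0.02496139,  1.57411306, -0.01158718,
        1.13401534, -0.0751073 ]), 'joint_velocities': array([ 0.00287243, -0.00156481, -0.00020577,  0.00144972, -0.00025884,
       -0.00023199, -0.00010798]), 'joint_efforts': array([ 5.41880872e-04, -6.67853165e+01,  9.84983481e-01, -3.14457715e+01,
       -6.07379386e-02,  4.32807428e-02,  1.48941836e-04]), 'position': array([ 0.18915848, -0.5951665 ,  0.2449537 ]), 'tcp_rot': array([ 9.88184092e-01,  1.53269593e-01, -1.95527300e-04, -7.70455925e-04]), 'wrist_force': array([-0.42254937,  0.3992396 , -0.7039407 ]), 'wrist_torque': array([-0.03828709,  0.03027988, -0.00571466]), 'grip_width': 0.09195351415219305}
scene 564.7707928200035 311.16586924378424 240.21618260335583 [[-0.70966831 -0.70446034  0.01032076]
 [-0.45259828  0.44461994 -0.77296048]
 [ 0.53993118 -0.55321672 -0.63437022]] [0.53134294 0.23707391 0.94462773]
top 442.67781386450775 322.2586336934212 247.20765677902202 [[-7.57371720e-04 -9.99976368e-01 -6.83306172e-03]
 [-9.79807337e-01  2.10828159e-03 -1.99932834e-01]
 [ 1.99942515e-01  6.54366053e-03 -9.79785778e-01]] [0.21322657 0.54641414 0.86537276]
```

View pics/scene0.png

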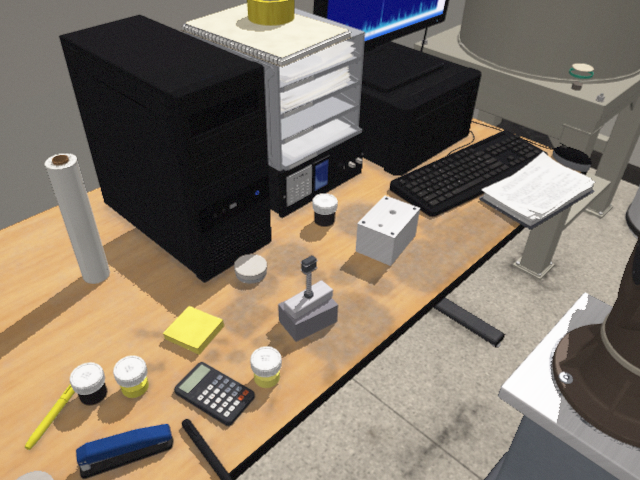

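View pics/top0.png

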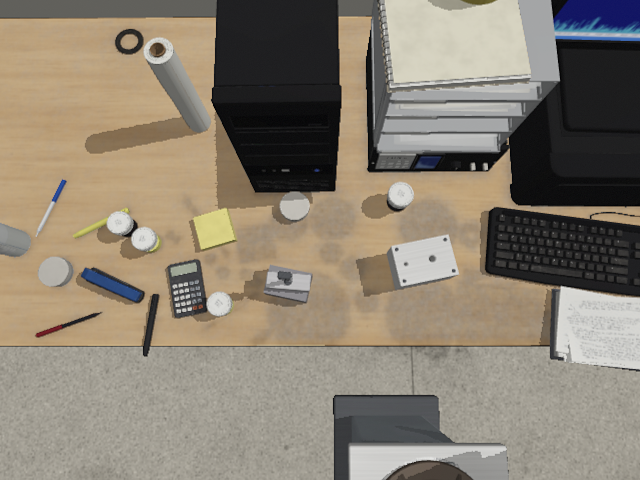

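Run:
```python
import cv2,numpy as np
t=cv2.imread("pics/top0.png");s=cv2.imread("pics/scene0.png")
a=cv2.resize(t[225:300,380:470],(720,600),interpolation=cv2.INTER_CUBIC)
cv2.imwrite("pics/tb.png",a)
b=cv2.resize(t[255:315,250:325],(750,600),interpolation=cv2.INTER_CUBIC)
cv2.imwrite("pics/tg.png",b)
cv2.imwrite("pics/sg.png",cv2.resize(s[245:345,265:365],(600,600),interpolation=cv2.INTER_CUBIC))
cv2.imwrite("pics/sb.png",cv2.resize(s[190:270,345:425],(600,600),interpolation=cv2.INTER_CUBIC))
```

```text
(no output)
```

View pics/tb.png

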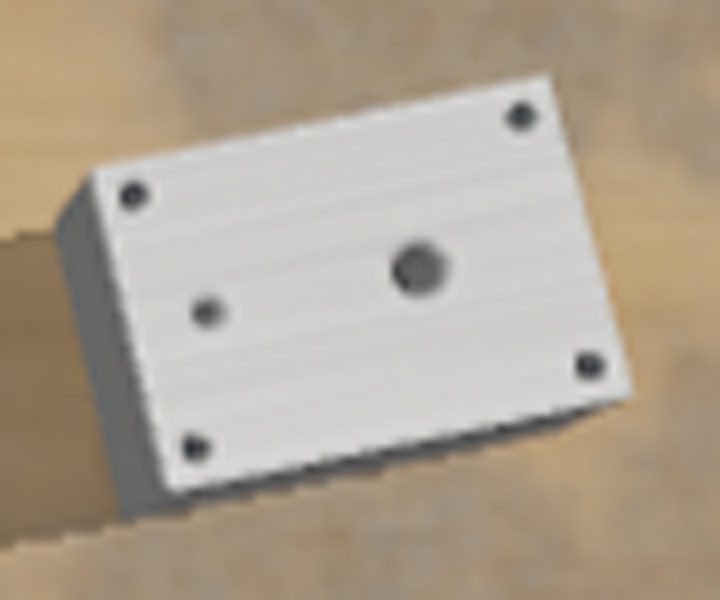

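View pics/tg.png

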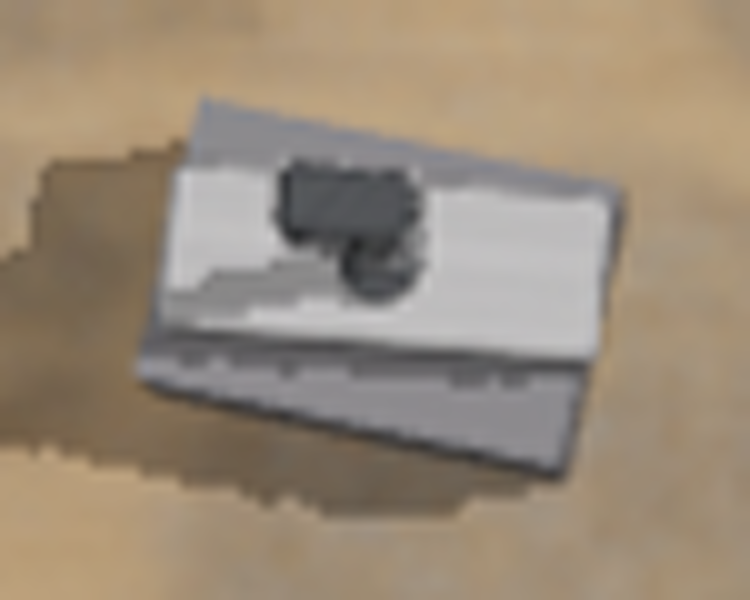

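View pics/sg.png

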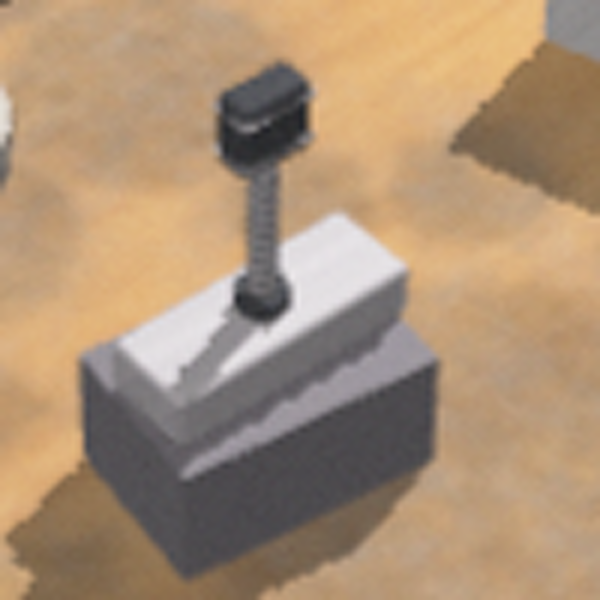

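View pics/sb.png

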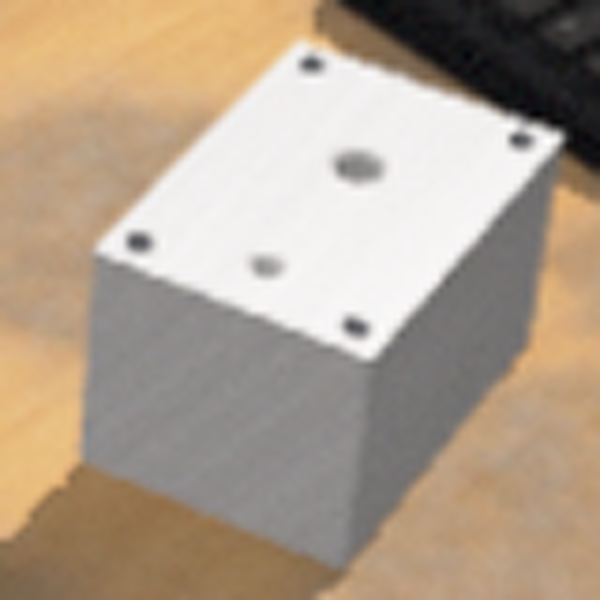

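```bash
cat > h.py <<'E'
from bench import status, vision, bot
import cv2,numpy as np
from scipy.spatial.transform import Rotation as Ro
def ray_plane(d,uv,z,pose=None):
    K=np.array([[d["fx"],0,d["cx"]],[0,d["fy"],d["cy"]],[0,0,1]])
    uv=np.atleast_2d(np.asarray(uv,float)); r=np.c_[uv,np.ones(len(uv))]@np.linalg.inv(K).T
    if "R" in d: R=np.array(d["R"]);o=-R.T@np.array(d["t"]); w=r@R
    else:
        T=pose@np.array(d["hand_eye"]); o=T[:3,3]; w=r@T[:3,:3].T
    k=(z-o[2])/w[:,2]; return o+w*k[:,None]
def proj(d,X,pose=None):
    X=np.atleast_2d(X)
    if "R" in d: c=X@np.array(d["R"]).T+np.array(d["t"])
    else:
        T=np.linalg.inv(pose@np.array(d["hand_eye"])); c=X@T[:3,:3].T+T[:3,3]
    return np.c_[d["fx"]*c[:,0]/c[:,2]+d["cx"],d["fy"]*c[:,1]/c[:,2]+d["cy"]]
def pose(s=None):
    s=s or status.read_state(); T=np.eye(4);T[:3,:3]=Ro.from_quat(s["tcp_rot"]).as_matrix();T[:3,3]=s["position"];return T
E
python3 - <<'E'
from h import *
np.set_printoptions(precision=4,suppress=True)
t=vision.get_image("top");s=vision.get_image("scene")
f=lambda p,k,o:(np.array(p)+.5)/k-.5+np.array(o)
P=ray_plane(t,f([[418,269],[95,168],[550,75],[632,395],[172,492],[208,312]],8,(380,225)),.075);print("top bore,corners,pilot\n",P,P[1:5].mean(0))
print("scene bore etc", ray_plane(s,f([[358,166],[265,265],[97,250],[300,40],[565,133],[372,357]],7.5,(345,190)),.075))
e=P[2]-P[1];print("y axis dir",np.arctan2(*(-e)[[1,0]]))
B=ray_plane(t,f([[180,165],[620,200],[598,355],[160,322]],10,(250,255)),.065);print("bridge",B,B.mean(0))
for a,b in((0,1),(3,2),(1,2),(0,3)): v=B[b]-B[a];print(np.degrees(np.arctan2(v[1],v[0])),np.linalg.norm(v))
Bs=ray_plane(s,f([[118,347],[342,213],[408,270],[183,405]],6,(265,245)),.065);print("scene bridge",Bs,Bs.mean(0))
for d in(0,.008): print("boss/plate",ray_plane(t,f([[348,203]],10,(250,255)),.156-d),ray_plane(s,f([[264,88]],6,(265,245)),.156-d))
print(status.read_state()["time_s"])
T=pose();print(T[:3,:3])
E
```

```text
top bore,corners,pilot
 [[ 0.5197 -0.0094  0.075 ]
 [ 0.5459  0.0714  0.075 ]
 [ 0.57   -0.0456  0.075 ]
 [ 0.4875 -0.0614  0.075 ]
 [ 0.4632  0.0548  0.075 ]
 [ 0.5088  0.0441  0.075 ]] [0.5167 0.0048 0.075 ]
scene bore etc [[ 0.5191 -0.0086  0.075 ]
 [ 0.5086  0.0449  0.075 ]
 [ 0.5448  0.0724  0.075 ]
 [ 0.5694 -0.0451  0.075 ]
 [ 0.4879 -0.0628  0.075 ]
 [ 0.4635  0.0555  0.075 ]]
y axis dir 1.7734019359580755
bridge [[0.4955 0.324  0.065 ]
 [0.4881 0.2342 0.065 ]
 [0.4566 0.2385 0.065 ]
 [0.4634 0.3273 0.065 ]] [0.4759 0.281  0.065 ]
-94.67925657120927 0.09008781963184805
-94.3937820673634 0.08901583439438121
172.21023952809585 0.03185554360674486
174.1564971105125 0.0322587885725513
scene bridge [[0.4924 0.326  0.065 ]
 [0.486  0.2386 0.065 ]
 [0.4549 0.2423 0.065 ]
 [0.4625 0.3286 0.065 ]] [0.4739 0.2839 0.065 ]
boss/plate [[0.4749 0.2811 0.156 ]] [[0.4707 0.2884 0.156 ]]
boss/plate [[0.476  0.2819 0.148 ]] [[0.4771 0.282  0.148 ]]
0.2
[[ 0.953   0.3029 -0.0004]
 [ 0.3029 -0.953   0.0009]
 [-0.0001 -0.001  -1.    ]]
```

Emit:
arm_command(dp=[[30, 45, 10], [30, 45, 10], [30, 45, 10], [30, 45, 10], [30, 45, 10], [30, 45, 0], [30, 45, 0], [30, 45, 0], [30, 45, 0], [20, 40, 0]], twist=[0.118, 0.118, 0.118, 0.118, 0.118, 0.118, 0.118, 0.118, 0.118, 0.118], grip=[1, 1, 1, 1, 1, 1, 1, 1, 1, 1])

```text
time_s: 1.45
position: [0.4803, -0.1487, 0.2957]
tcp_rot: [0.734, 0.679, 0.0, 0.0]
wrist_force: [0.7, -0.4, -0.6]
grip_width: 0.0917
```

Run:
```python
from h import *
np.set_printoptions(precision=4,suppress=True)
T=pose();d=vision.get_image("wrist");cv2.imwrite("pics/w1.png",d["image"][:,:,::-1]);print(d["hand_eye"],d["fx"])
print(proj(d,[[.5195,-.009,.075]],T),status.read_state()["q"])
```

```text
[[-0.0009 -0.9637 -0.267   0.0722]
 [ 1.     -0.0008 -0.0003 -0.0007]
 [ 0.0001 -0.267   0.9637 -0.1393]
 [ 0.      0.      0.      1.    ]] 361.6329785059736
[[351.246   59.6966]] [ 0.5634  0.2344 -0.4625  1.7594  0.1088  1.172   0.0039]
```

View pics/w1.png

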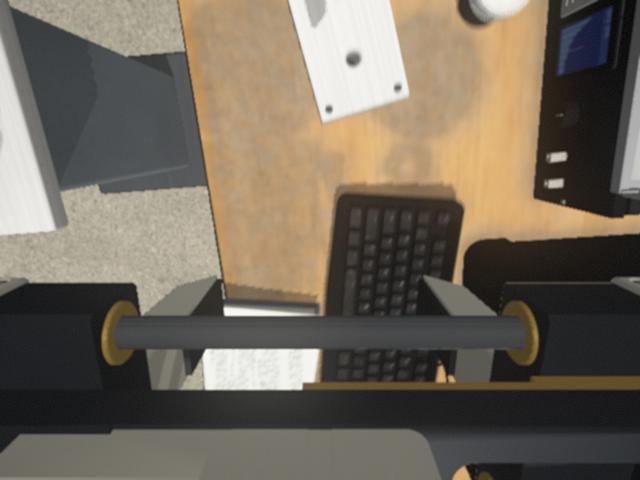

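Emit:
arm_command(dp=[[20, 40, 0], [18, 40, 0], [0, 0, 0]], twist=[0, 0, 0], grip=[1, 1, 1])

```text
time_s: 1.88
position: [0.5181, -0.0669, 0.2958]
tcp_rot: [0.734, 0.679, 0.001, -0.0]
wrist_force: [-0.4, -0.0, -0.6]
grip_width: 0.0917
```

Run:
```python
from h import *
np.set_printoptions(precision=4,suppress=True)
T=pose();print(T[:3,3]);d=vision.get_image("wrist");cv2.imwrite("pics/w2.png",d["image"][:,:,::-1]);np.save("T2.npy",T)
print(proj(d,[[.5195,-.009,.075]],T))
g=cv2.cvtColor(d["image"],cv2.COLOR_RGB2GRAY);m=((g<150)*255).astype(np.uint8)
u,v=proj(d,[[.5195,-.009,.075]],T)[0].astype(int)
n,l,st,c=cv2.connectedComponentsWithStats(m[v-30:v+30,u-30:u+30])
for i in range(1,n):
  if st[i,4]>20: p=c[i]+[u-30,v-30];print(st[i],p,ray_plane(d,p,.075,T))
```

```text
[ 0.5181 -0.0669  0.2958]
[[317.0189 155.5796]]
[ 26  25  12  14 136] [318.6103 156.3529] [[ 0.521  -0.0099  0.075 ]]
```

View pics/w2.png

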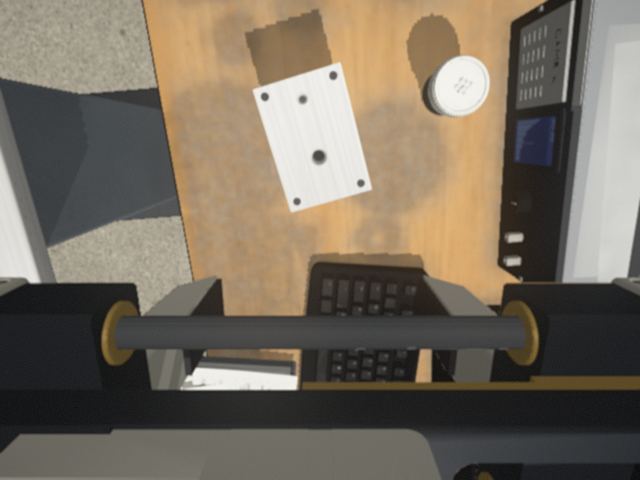

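Emit:
arm_command(dp=[[-8, 48, 0], [-8, 48, 0], [-9, 48, 0], [-9, 48, 0], [-9, 48, 0], [0, 10, 0], [0, 0, 0]], twist=[0, 0, 0, 0, 0, 0, 0], grip=[1, 1, 1, 1, 1, 1, 1])

```text
time_s: 2.8
position: [0.4746, 0.1783, 0.2956]
tcp_rot: [0.736, 0.677, -0.0, 0.0]
wrist_force: [0.3, -1.1, -0.3]
grip_width: 0.0919
```

Run:
```python
from h import *
np.set_printoptions(precision=4,suppress=True)
T=pose();print(T[:3,3]);d=vision.get_image("wrist");cv2.imwrite("pics/w3.png",d["image"][:,:,::-1]);np.save("T3.npy",T)
print(proj(d,[[.475,.282,.065],[.475,.282,.152]],T))
```

```text
[0.4746 0.1783 0.2956]
[[311.7207 105.9766]
 [309.1972  95.348 ]]
```

View pics/w3.png

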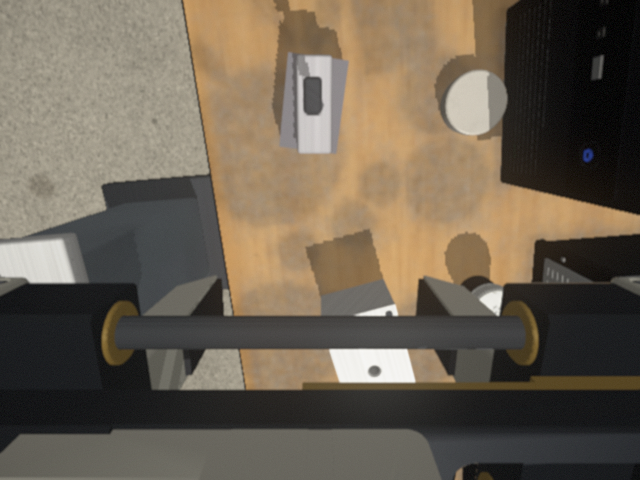

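Run:
```python
from h import *
np.set_printoptions(precision=4,suppress=True)
T=np.load("T3.npy");d=vision.get_image("wrist");im=d["image"]
g=cv2.cvtColor(im,cv2.COLOR_RGB2GRAY)[70:125,290:335];cv2.imwrite("pics/w3z.png",cv2.resize(im[40:165,260:370][:,:,::-1],(528,600),interpolation=cv2.INTER_CUBIC))
m=((g<110)*255).astype(np.uint8);n,l,st,c=cv2.connectedComponentsWithStats(m)
for i in range(1,n):
  if st[i,4]>50:
    pts=np.argwhere(l==i)[:,::-1].astype(np.float32)+[290,70]
    print(st[i],cv2.minAreaRect(pts.astype(np.float32)),ray_plane(d,c[i]+[290,70],.152,T))
```

```text
[  2   0   5  55 147] ((293.8335876464844, 97.01234436035156), (54.046295166015625, 3.3327624797821045), 88.93909454345703) [[0.4641 0.2836 0.152 ]]
[ 13   5  19  38 655] ((312.0, 93.5), (37.0, 18.0), 90.0) [[0.4768 0.283  0.152 ]]
```

View pics/w3z.png

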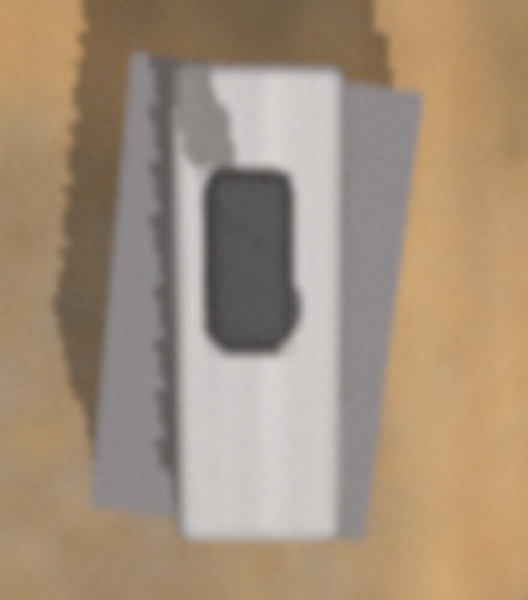

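Emit:
arm_command(dp=[[2, 35, 0], [0, 35, 0], [0, 34, 0], [0, 0, -35], [0, 0, -35], [0, 0, -35], [0, 0, -30], [0, 0, -20], [0, 0, 0], [0, 0, 0]], twist=[0, 0, 0, 0, 0, 0, 0, 0, 0, 0], grip=[1, 1, 1, 1, 1, 1, 1, 1, 0.6, 0.5])

```text
time_s: 4.15
position: [0.4772, 0.2827, 0.1415]
tcp_rot: [0.736, 0.677, 0.0, 0.0]
wrist_force: [0.1, 0.2, -0.3]
grip_width: 0.0767
```

Run:
```python
from h import *
for n,(a,b,c,e) in {"scene":(205,345,225,405),"top":(205,325,215,375)}.items():
    d=vision.get_image(n)["image"][:,:,::-1];cv2.imwrite(f"pics/{n}4.png",cv2.resize(d[a:b,c:e],None,fx=4,fy=4,interpolation=cv2.INTER_CUBIC))
```

```text
(no output)
```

View pics/scene4.png

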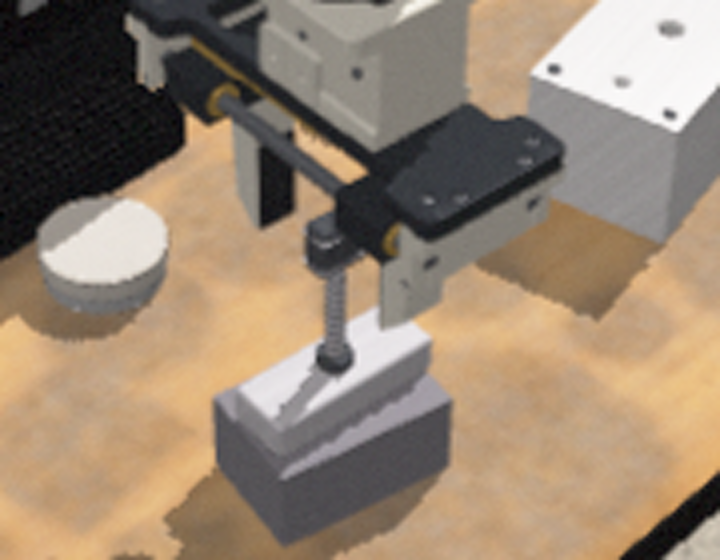

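The plate stands between the open fingers (about (322,245) in the crop). Closing and holding.

Emit:
arm_command(dp=[[0, 0, 0], [0, 0, 0], [0, 0, 0], [0, 0, 0], [0, 0, 0], [0, 0, 0]], twist=[0, 0, 0, 0, 0, 0], grip=[0.25, 0.1, 0, 0, 0, 0])

```text
time_s: 5.0
position: [0.4764, 0.2834, 0.1408]
tcp_rot: [0.736, 0.677, 0.0, -0.0]
wrist_force: [-0.3, -0.7, 1.6]
grip_width: 0.0138
```

Gripped (13.8 mm). Lift slowly at first.

Emit:
arm_command(dp=[[0, 0, 4], [0, 0, 4], [0, 0, 4], [0, 0, 6], [0, 0, 8], [0, 0, 10], [0, 0, 10], [0, 0, 10], [0, 0, 0]], twist=[0, 0, 0, 0, 0, 0, 0, 0, 0], grip=[0, 0, 0, 0, 0, 0, 0, 0, 0])

```text
time_s: 6.12
position: [0.4768, 0.2838, 0.1978]
tcp_rot: [0.736, 0.677, 0.001, 0.0]
wrist_force: [0.1, 0.6, -4.6]
grip_width: 0.0136
```

Run:
```python
from h import *
for n,(a,b,c,e) in {"scene":(185,345,225,405)}.items():
    d=vision.get_image(n)["image"][:,:,::-1];cv2.imwrite(f"pics/{n}5.png",cv2.resize(d[a:b,c:e],None,fx=3.7,fy=3.7,interpolation=cv2.INTER_CUBIC))
```

```text
(no output)
```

View pics/scene5.png

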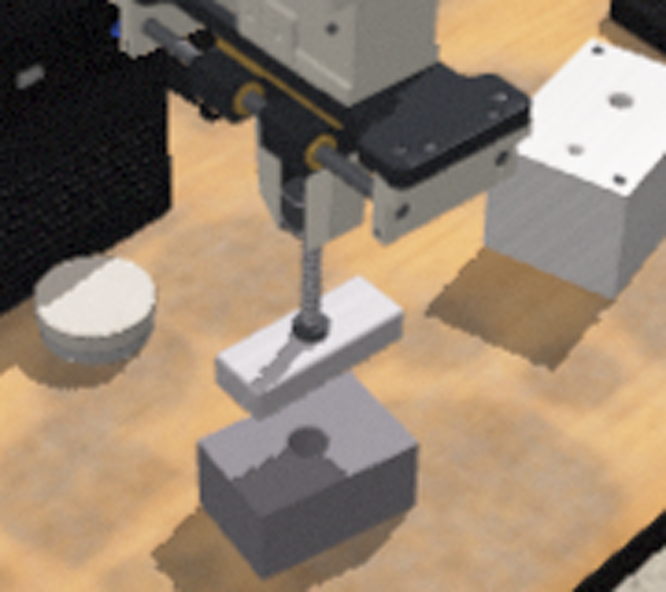

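Emit:
arm_command(dp=[[0, 0, 15], [4, -25, 12], [6, -38, 0], [6, -40, 0], [6, -40, 0], [6, -40, 0], [6, -40, 0], [6, -38, 0], [3, -25, 0], [0, -7, 0]], twist=[0, 0, 0, 0, 0, 0, 0, 0, 0, 0], grip=[0, 0, 0, 0, 0, 0, 0, 0, 0, 0])

```text
time_s: 7.42
position: [0.5195, -0.0116, 0.2242]
tcp_rot: [0.737, 0.676, -0.0, 0.0]
wrist_force: [0.2, 0.4, -5.2]
grip_width: 0.0139
```

Emit:
arm_command(dp=[[0, 0, -10], [0, 0, 0]], twist=[0, 0], grip=[0, 0])

```text
time_s: 7.68
position: [0.5185, -0.0083, 0.2129]
tcp_rot: [0.735, 0.678, -0.0, -0.001]
wrist_force: [-1.2, 0.4, -5.1]
grip_width: 0.014
```

Run:
```python
from h import *
np.set_printoptions(precision=4,suppress=True)
s=status.read_state();print(s["position"],s["wrist_force"])
for n,(a,b,c,e) in {"scene":(130,270,320,460),"top":(170,310,360,500)}.items():
    D=vision.get_image(n);d=D["image"][:,:,::-1];cv2.imwrite(f"pics/{n}6.png",cv2.resize(d[a:b,c:e],None,fx=4.2,fy=4.2,interpolation=cv2.INTER_CUBIC))
    p=s["position"]; X=np.array([[p[0],p[1],p[2]-.098+.026],[p[0],p[1],p[2]-.106],[.52,-.0093,.075]]);print(n,(proj(D,X)-[c,a]+.5)*4.2-.5)
```

```text
[ 0.5185 -0.0083  0.2129] [-1.2215  0.4216 -5.1481]
scene [[319.6853 235.1591]
 [312.3721 293.0955]
 [304.6561 343.4272]]
top [[335.7271 348.6586]
 [317.238  362.404 ]
 [303.0631 371.3255]]
```

View pics/scene6.png

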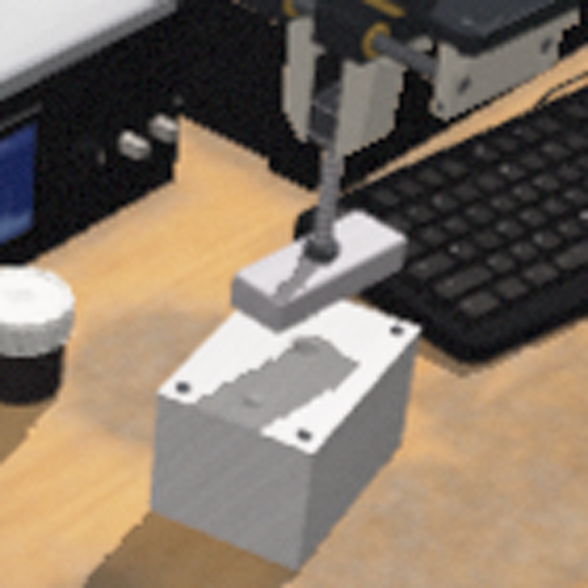

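View pics/top6.png

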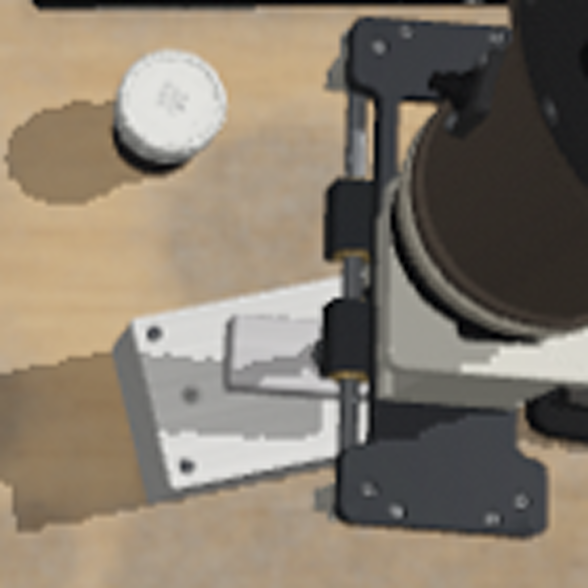

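Run:
```python
from h import *
for n,(a,b,c,e) in {"scene":(175,215,370,420),"top":(235,275,405,455)}.items():
    D=vision.get_image(n);d=D["image"][:,:,::-1];cv2.imwrite(f"pics/{n}7.png",cv2.resize(d[a:b,c:e],None,fx=14,fy=14,interpolation=cv2.INTER_CUBIC))
```

```text
(no output)
```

View pics/scene7.png

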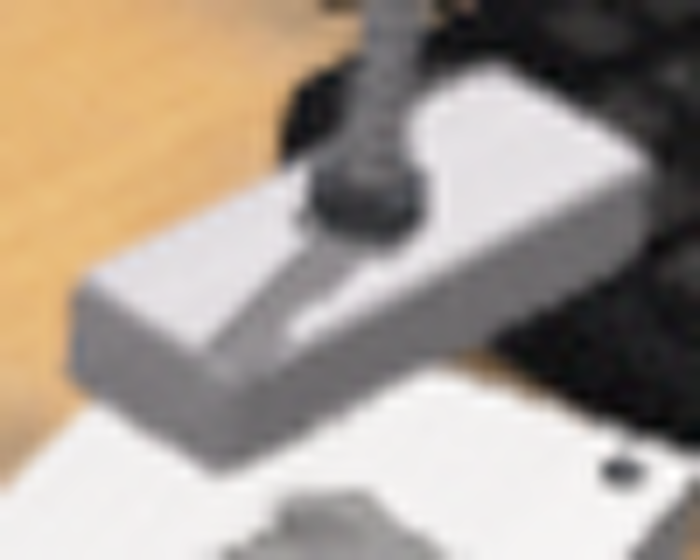

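View pics/top7.png

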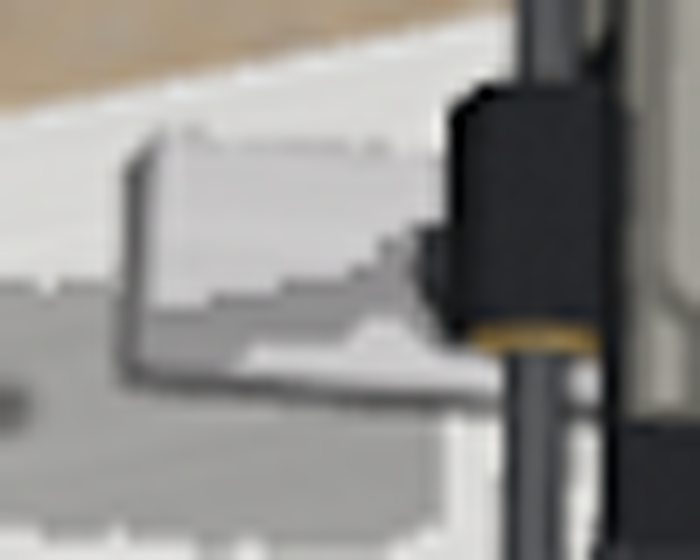

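Run:
```python
from h import *
np.set_printoptions(precision=4,suppress=True)
p=status.read_state()["position"];print(p)
s=vision.get_image("scene");t=vision.get_image("top")
f=lambda q,o:(np.array(q,float)+.5)/14-.5+np.array(o)
S=f([[85,285],[495,65],[655,160],[225,385]],(370,175));U=f([[155,133],[140,370]],(405,235))
def PM(D):return np.array([[D["fx"],0,D["cx"]],[0,D["fy"],D["cy"]],[0,0,1]])@np.c_[D["R"],D["t"]]
X=cv2.triangulatePoints(PM(s),PM(t),S[[0,3]].T.copy(),U.T.copy());X=(X[:3]/X[3]).T;print("tri",X)
for z in(.130,.136,.140,.145):
  q=ray_plane(s,S,z);print(z,q.mean(0),np.linalg.norm(q[0]-q[1]),np.linalg.norm(q[1]-q[2]), "top ends mid",ray_plane(t,U,z).mean(0))
```

```text
[ 0.5194 -0.0087  0.2139]
tri [[0.5366 0.0329 0.1293]
 [0.5055 0.0375 0.1296]]
0.13 [ 0.517  -0.0086  0.13  ] 0.08825480953676529 0.03215923196092933 top ends mid [0.521  0.0353 0.13  ]
0.136 [ 0.512  -0.0012  0.136 ] 0.08743638323789449 0.03186100502772923 top ends mid [0.5199 0.0366 0.136 ]
0.14 [0.5086 0.0038 0.14  ] 0.08689076570531395 0.03166218707226267 top ends mid [0.5191 0.0374 0.14  ]
0.145 [0.5044 0.0099 0.145 ] 0.08620874378958823 0.03141366462792904 top ends mid [0.5181 0.0384 0.145 ]
```

Emit:
arm_command(dp=[[2, 0, 0], [0, 0, -8], [0, 0, -8], [0, 0, -6], [0, 0, 0]], twist=[0, 0, 0, 0, 0], grip=[0, 0, 0, 0, 0])

```text
time_s: 8.6
position: [0.5208, -0.0097, 0.191]
tcp_rot: [0.736, 0.677, -0.001, -0.0]
wrist_force: [-0.5, 0.3, -5.9]
grip_width: 0.0137
```

Run:
```python
from h import *
s=status.read_state();print(s["position"],s["wrist_force"])
for n,(a,b,c,e) in {"scene":(175,235,355,430)}.items():
    D=vision.get_image(n);d=D["image"][:,:,::-1];cv2.imwrite(f"pics/{n}8.png",cv2.resize(d[a:b,c:e],None,fx=10,fy=10,interpolation=cv2.INTER_CUBIC))
```

```text
[ 0.52083403 -0.00974249  0.19099977] [-0.54230619  0.27811754 -5.88649272]
```

View pics/scene8.png

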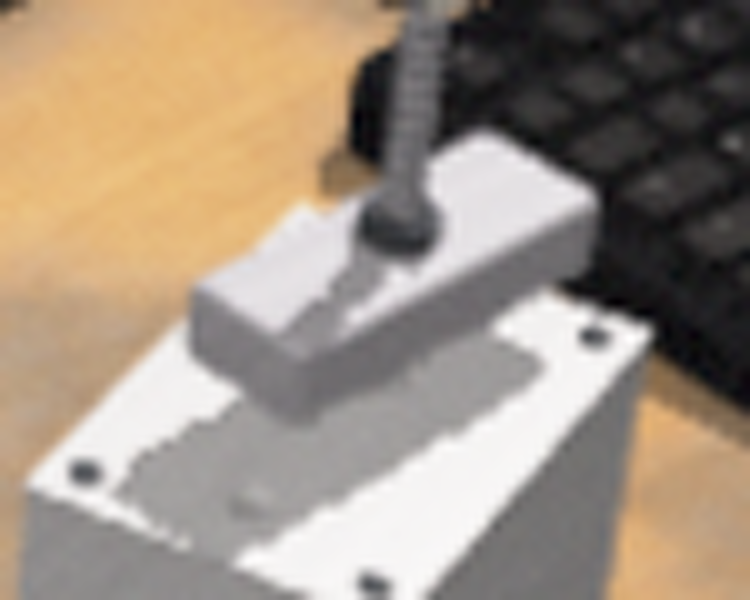

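Run:
```python
from h import *
s=vision.get_image("scene")
S=(np.array([[193,285],[488,128],[600,198],[300,360]])+.5)/10-.5+[355,175]
for z in(.105,.107,.109): print(z,ray_plane(s,S,z).mean(0))
```

```text
0.105 [ 0.52129132 -0.01320791  0.105     ]
0.107 [ 0.51966352 -0.01081302  0.107     ]
0.109 [ 0.51803572 -0.00841813  0.109     ]
```

Emit:
arm_command(dp=[[0, 0, -2], [0, 0, -2], [0, 0, -2], [0, 0, 0]], twist=[0, 0, 0, 0], grip=[0, 0, 0, 0])

```text
time_s: 9.2
position: [0.5212, -0.0097, 0.1856]
tcp_rot: [0.736, 0.677, -0.0, -0.0]
wrist_force: [-0.7, 0.3, -5.8]
grip_width: 0.0138
```

Emit:
arm_command(dp=[[0, 0, -1], [0, 0, -1], [0, 0, -1], [0, 0, -1], [0, 0, 0]], twist=[0, 0, 0, 0, 0], grip=[0, 0, 0, 0, 0])

```text
time_s: 9.82
position: [0.5213, -0.0097, 0.1817]
tcp_rot: [0.736, 0.677, -0.0, -0.0]
wrist_force: [-0.0, -0.4, -5.8]
grip_width: 0.0138
```

Emit:
arm_command(dp=[[0, 0, -1], [0, 0, 0]], twist=[0, 0], grip=[0, 0])

```text
time_s: 10.07
position: [0.5213, -0.0097, 0.1807]
tcp_rot: [0.736, 0.677, -0.0, -0.0]
wrist_force: [-0.0, -0.6, -5.5]
grip_width: 0.0143
```

Emit:
arm_command(dp=[[0, 0, -1], [0, 0, 0]], twist=[0, 0], grip=[0, 0])

```text
time_s: 10.32
position: [0.5213, -0.0097, 0.1797]
tcp_rot: [0.736, 0.677, -0.0, -0.0]
wrist_force: [-0.6, 0.9, -5.3]
grip_width: 0.014
```

Emit:
arm_command(dp=[[0, 0, -1], [0, 0, 0]], twist=[0, 0], grip=[0, 0])

```text
time_s: 10.58
position: [0.5213, -0.0097, 0.1787]
tcp_rot: [0.736, 0.677, -0.0, -0.0]
wrist_force: [0.1, -0.1, -5.3]
grip_width: 0.014
```

Emit:
arm_command(dp=[[0, 0, -1], [0, 0, 0]], twist=[0, 0], grip=[0, 0])

```text
time_s: 10.82
position: [0.5213, -0.0096, 0.1777]
tcp_rot: [0.736, 0.677, -0.0, 0.0]
wrist_force: [-0.9, -0.4, -6.2]
grip_width: 0.0134
```

Emit:
arm_command(dp=[[0, 0, -1], [0, 0, 0]], twist=[0, 0], grip=[0, 0])

```text
time_s: 11.08
position: [0.5213, -0.0096, 0.1767]
tcp_rot: [0.736, 0.677, 0.0, 0.0]
wrist_force: [-0.3, -0.1, -6.3]
grip_width: 0.0138
```

Emit:
arm_command(dp=[[0, 0, -1], [0, 0, 0]], twist=[0, 0], grip=[0, 0])

```text
time_s: 11.32
position: [0.5215, -0.0094, 0.1761]
tcp_rot: [0.736, 0.677, 0.0, 0.0]
wrist_force: [-1.3, 1.5, 1.5]
grip_width: 0.014
```

Run:
```python
from h import *
for n,(a,b,c,e) in {"scene":(175,235,355,430)}.items():
    D=vision.get_image(n);d=D["image"][:,:,::-1];cv2.imwrite(f"pics/{n}9.png",cv2.resize(d[a:b,c:e],None,fx=10,fy=10,interpolation=cv2.INTER_CUBIC))
```

```text
(no output)
```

View pics/scene9.png

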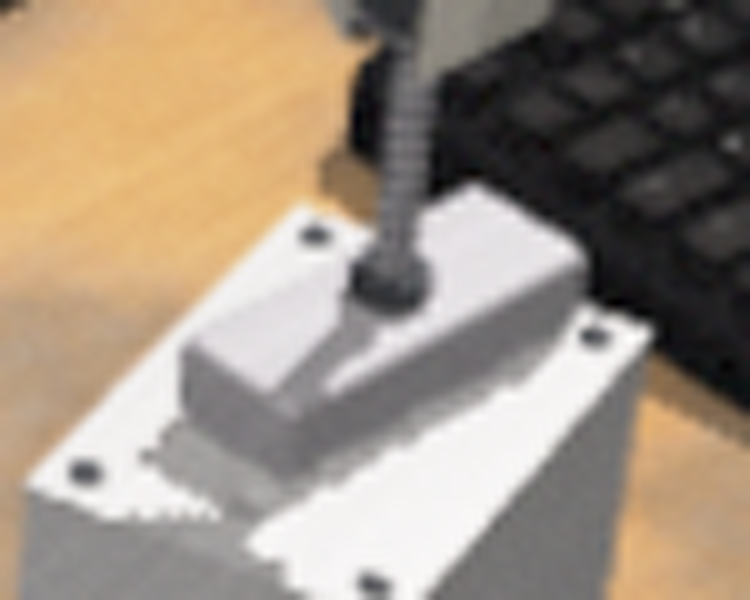

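Run:
```python
from h import *
s=vision.get_image("scene")
S=(np.array([[185,345],[475,185],[588,255],[300,422]])+.5)/10-.5+[355,175]
for z in(.095,.103):
  q=ray_plane(s,S,z); print(z,q.mean(0))
  for o in (-.02,):
    X=q.copy();X[:,2]+=o;print((proj(s,X)-[355,175]+.5)*10-.5)
print(status.read_state()["wrist_force"],status.read_state()["wrist_torque"])
```

```text
0.095 [ 0.51745418 -0.00724957  0.095     ]
[[177.2763695  423.17048747]
 [464.53354153 261.90635927]
 [576.16154917 332.41766135]
 [290.8714428  500.67118727]]
0.103 [0.51108345 0.00211965 0.103     ]
[[177.18570347 424.08811395]
 [464.41062671 262.80952352]
 [576.02254637 333.32667147]
 [290.76430524 501.59451382]]
[-1.23817077  1.61923464  1.86863902] [ 0.09233603  0.41837285 -0.04871015]
```

Emit:
arm_command(dp=[[0, 0, -1], [0, 0, -2], [0, 0, -2], [0, 0, -2], [0, 0, -2], [0, 0, -2], [0, 0, -2], [0, 0, -1], [0, 0, 0]], twist=[0, 0, 0, 0, 0, 0, 0, 0, 0], grip=[0, 0, 0, 0, 0, 0, 0, 0, 0])

```text
time_s: 12.55
position: [0.5214, -0.0096, 0.1616]
tcp_rot: [0.736, 0.677, 0.0, -0.0]
wrist_force: [0.2, 2.5, -0.5]
grip_width: 0.0139
```

Emit:
arm_command(dp=[[0, 0, -1], [0, 0, 0]], twist=[0, 0], grip=[0, 0])

```text
time_s: 12.8
position: [0.5213, -0.0096, 0.1607]
tcp_rot: [0.736, 0.677, 0.0, -0.0]
wrist_force: [-0.4, 3.0, 1.0]
grip_width: 0.0139
```

Emit:
arm_command(dp=[[0, 0.5, 0], [0, 0.5, 0], [0, 0, 0]], twist=[0, 0, 0], grip=[0, 0, 0])

```text
time_s: 13.18
position: [0.5213, -0.0093, 0.1606]
tcp_rot: [0.736, 0.677, -0.0, 0.0]
wrist_force: [1.2, 0.7, -2.1]
grip_width: 0.0141
```

Emit:
arm_command(dp=[[0, 0, -1], [0, 0, 0]], twist=[0, 0], grip=[0, 0])

```text
time_s: 13.42
position: [0.5213, -0.0091, 0.1597]
tcp_rot: [0.736, 0.677, -0.0, 0.0]
wrist_force: [-0.3, -1.2, -0.0]
grip_width: 0.014
```

Emit:
arm_command(dp=[[0, 0, -1], [0, 0, 0]], twist=[0, 0], grip=[0, 0])

```text
time_s: 13.68
position: [0.5214, -0.009, 0.1587]
tcp_rot: [0.736, 0.677, -0.0, 0.0]
wrist_force: [1.2, -2.1, 0.7]
grip_width: 0.0136
```

Emit:
arm_command(dp=[[0, 0, -1], [0, 0, 0]], twist=[0, 0], grip=[0, 0])

```text
time_s: 13.92
position: [0.5213, -0.0089, 0.1576]
tcp_rot: [0.736, 0.677, -0.0, 0.0]
wrist_force: [0.8, -2.6, 1.5]
grip_width: 0.0136
```

Run:
```python
from h import *
for i in range(5):
  s=status.read_state();print(s["time_s"],s["position"],s["wrist_force"])
```

```text
13.925 [ 0.52132126 -0.0089317   0.15763804] [ 0.7552447  -2.61507255  1.47508925]
13.925 [ 0.52132126 -0.0089317   0.15763804] [ 0.7552447  -2.61507255  1.47508925]
13.925 [ 0.52132126 -0.0089317   0.15763804] [ 0.7552447  -2.61507255  1.47508925]
13.925 [ 0.52132126 -0.0089317   0.15763804] [ 0.7552447  -2.61507255  1.47508925]
13.925 [ 0.52132126 -0.0089317   0.15763804] [ 0.7552447  -2.61507255  1.47508925]
```

Emit:
arm_command(dp=[[0, -0.5, -1], [0, 0, 0]], twist=[0, 0], grip=[0, 0])

```text
time_s: 14.18
position: [0.5213, -0.009, 0.1567]
tcp_rot: [0.736, 0.677, 0.0, -0.0]
wrist_force: [0.0, -1.6, -0.1]
grip_width: 0.0138
```

Emit:
arm_command(dp=[[0, 0, -1], [0, 0, 0]], twist=[0, 0], grip=[0, 0])

```text
time_s: 14.42
position: [0.5213, -0.009, 0.1557]
tcp_rot: [0.736, 0.677, 0.0, -0.0]
wrist_force: [0.3, -1.9, 0.4]
grip_width: 0.0139
```

Emit:
arm_command(dp=[[0, 0, -1], [0, 0, 0]], twist=[0, 0], grip=[0, 0])

```text
time_s: 14.68
position: [0.5213, -0.0091, 0.1547]
tcp_rot: [0.736, 0.677, 0.0, -0.0]
wrist_force: [0.8, -1.6, -0.1]
grip_width: 0.0139
```

Emit:
arm_command(dp=[[0, 0, -1], [0, 0, 0]], twist=[0, 0], grip=[0, 0])

```text
time_s: 14.92
position: [0.5213, -0.0091, 0.1537]
tcp_rot: [0.736, 0.677, 0.0, -0.0]
wrist_force: [0.7, -0.5, 0.8]
grip_width: 0.0136
```

Emit:
arm_command(dp=[[0, 0, -1], [0, 0, 0]], twist=[0, 0], grip=[0, 0])

```text
time_s: 15.18
position: [0.5213, -0.0091, 0.1526]
tcp_rot: [0.736, 0.677, -0.0, -0.0]
wrist_force: [1.0, -1.3, -0.3]
grip_width: 0.0136
```

Emit:
arm_command(dp=[[0, 0, -1], [0, 0, 0]], twist=[0, 0], grip=[0, 0])

```text
time_s: 15.42
position: [0.5213, -0.0091, 0.1516]
tcp_rot: [0.736, 0.677, -0.0, -0.0]
wrist_force: [0.6, -1.0, 1.0]
grip_width: 0.0138
```

Emit:
arm_command(dp=[[0, 0, -1], [0, 0, 0]], twist=[0, 0], grip=[0, 0])

```text
time_s: 15.68
position: [0.5213, -0.0091, 0.1507]
tcp_rot: [0.736, 0.677, 0.0, -0.0]
wrist_force: [1.6, -0.8, 0.0]
grip_width: 0.0138
```

Emit:
arm_command(dp=[[0, 0, -1], [0, 0, 0]], twist=[0, 0], grip=[0, 0])

```text
time_s: 15.92
position: [0.5213, -0.0091, 0.1497]
tcp_rot: [0.736, 0.677, 0.0, -0.0]
wrist_force: [1.3, -0.7, 0.8]
grip_width: 0.0139
```

Emit:
arm_command(dp=[[0, 0, -1], [0, 0, 0]], twist=[0, 0], grip=[0, 0])

```text
time_s: 16.18
position: [0.5213, -0.0091, 0.1486]
tcp_rot: [0.736, 0.677, -0.0, -0.0]
wrist_force: [1.7, -0.1, 0.2]
grip_width: 0.0139
```

Emit:
arm_command(dp=[[0, 0, -1], [0, 0, 0]], twist=[0, 0], grip=[0, 0])

```text
time_s: 16.42
position: [0.5213, -0.0091, 0.1476]
tcp_rot: [0.736, 0.677, 0.0, -0.0]
wrist_force: [0.3, -0.4, 0.3]
grip_width: 0.0137
```

Emit:
arm_command(dp=[[0, 0, -1], [0, 0, 0]], twist=[0, 0], grip=[0, 0])

```text
time_s: 16.68
position: [0.5213, -0.0092, 0.1467]
tcp_rot: [0.736, 0.677, -0.0, -0.0]
wrist_force: [1.2, -0.3, 0.6]
grip_width: 0.0138
```

Emit:
arm_command(dp=[[0, 0, -1], [0, 0, 0]], twist=[0, 0], grip=[0, 0])

```text
time_s: 16.92
position: [0.5213, -0.0091, 0.1457]
tcp_rot: [0.736, 0.677, 0.0, -0.0]
wrist_force: [1.4, -0.8, -0.2]
grip_width: 0.0141
```

Emit:
arm_command(dp=[[0, 0, -1], [0, 0, 0]], twist=[0, 0], grip=[0, 0])

```text
time_s: 17.18
position: [0.5213, -0.0092, 0.1447]
tcp_rot: [0.736, 0.677, -0.0, -0.0]
wrist_force: [1.3, 0.0, 1.1]
grip_width: 0.0139
```

Emit:
arm_command(dp=[[0, 0, -1], [0, 0, 0]], twist=[0, 0], grip=[0, 0])

```text
time_s: 17.42
position: [0.5214, -0.0091, 0.1438]
tcp_rot: [0.736, 0.677, 0.0, 0.0]
wrist_force: [0.7, -0.4, 3.9]
grip_width: 0.0138
```

Emit:
arm_command(dp=[[0, 0, -1], [0, 0, 0]], twist=[0, 0], grip=[0, 0])

```text
time_s: 17.68
position: [0.5214, -0.0092, 0.143]
tcp_rot: [0.736, 0.677, 0.0, 0.0]
wrist_force: [-0.2, 0.5, 6.1]
grip_width: 0.0138
```

Run:
```python
from h import *
for n,(a,b,c,e) in {"scene":(155,235,345,445)}.items():
    D=vision.get_image(n);d=D["image"][:,:,::-1];cv2.imwrite(f"pics/{n}10.png",cv2.resize(d[a:b,c:e],None,fx=7,fy=7,interpolation=cv2.INTER_CUBIC))
```

```text
(no output)
```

View pics/scene10.png

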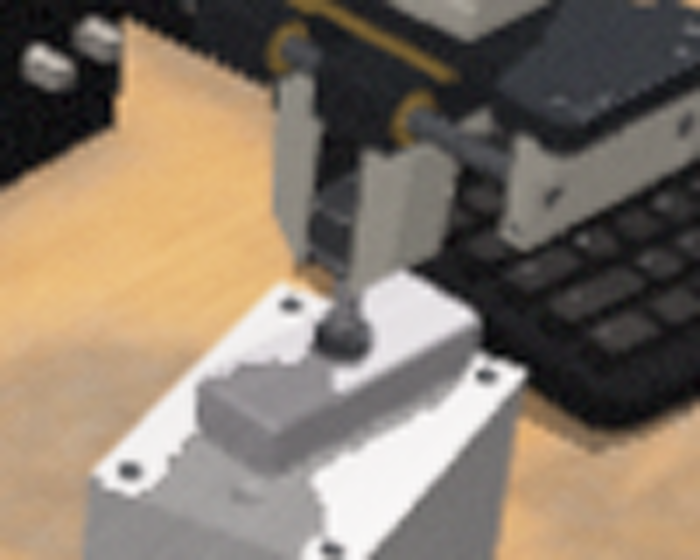

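Emit:
arm_command(dp=[[0, 0, 0], [0, 0, 0], [0, 0, 0], [0, 0, 0]], twist=[0, 0, 0, 0], grip=[0, 0, 0, 0])

```text
time_s: 18.23
position: [0.5214, -0.0092, 0.143]
tcp_rot: [0.736, 0.677, 0.0, 0.0]
wrist_force: [-1.3, -0.1, 6.0]
grip_width: 0.014
```

Emit:
arm_command(dp=[[0, 0, 0], [0, 0, 0], [0, 0, 0], [0, 0, 0]], twist=[0, 0, 0, 0], grip=[0, 0, 0, 0])

```text
time_s: 18.73
position: [0.5214, -0.0092, 0.143]
tcp_rot: [0.736, 0.677, 0.0, 0.0]
wrist_force: [-0.6, -0.7, 5.8]
grip_width: 0.0139
```

Emit:
arm_command(dp=[[0, 0, 0], [0, 0, 0], [0, 0, 0], [0, 0, 0]], twist=[0, 0, 0, 0], grip=[0, 0, 0, 0])

```text
time_s: 19.23
position: [0.5214, -0.0092, 0.143]
tcp_rot: [0.736, 0.677, 0.0, 0.0]
wrist_force: [-0.1, -0.2, 5.8]
grip_width: 0.0138
```

Emit:
arm_command(dp=[[0, 0, 0], [0, 0, 0], [0, 0, 0], [0, 0, 0], [0, 0, 0], [0, 0, 0]], twist=[0, 0, 0, 0, 0, 0], grip=[0.2, 0.3, 0.4, 0.6, 0.8, 0.8])

```text
time_s: 19.98
position: [0.5213, -0.0091, 0.1427]
tcp_rot: [0.736, 0.677, -0.0, -0.0]
wrist_force: [0.1, 1.2, -0.5]
grip_width: 0.0624
```

Run:
```python
from h import *
print(status.read_state()["wrist_force"])
for n,(a,b,c,e) in {"scene":(155,235,345,445)}.items():
    D=vision.get_image(n);d=D["image"][:,:,::-1];cv2.imwrite(f"pics/{n}11.png",cv2.resize(d[a:b,c:e],None,fx=7,fy=7,interpolation=cv2.INTER_CUBIC))
```

```text
[ 0.10501234  1.22229131 -0.46494671]
```

View pics/scene11.png

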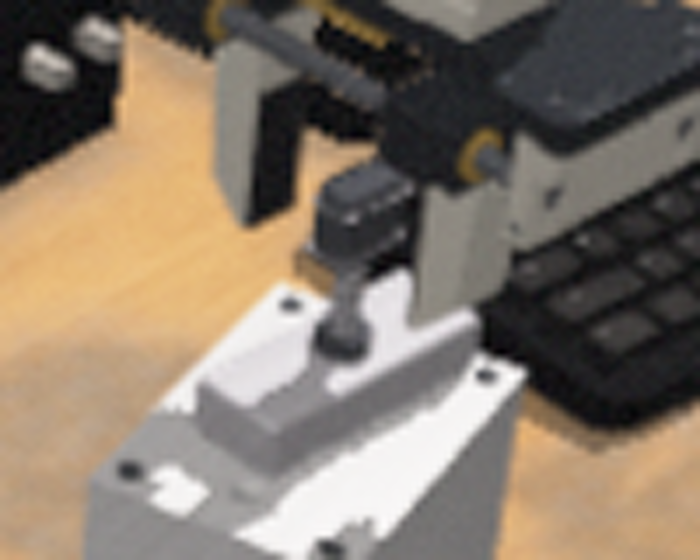

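The jaws are clear of the plate (about (365,210) in the crop), and the gauge stands. Retreat upward.

Emit:
arm_command(dp=[[0, 0, 10], [0, 0, 20], [0, 0, 30], [0, 0, 40], [0, 0, 40], [0, -20, 0], [0, -40, 0], [0, -40, 0], [0, 0, 0]], twist=[0, 0, 0, 0, 0, 0, 0, 0, 0], grip=[0.8, 0.8, 0.8, 0.8, 0.8, 0.8, 0.8, 0.8, 0.8])

```text
time_s: 21.15
position: [0.521, -0.1129, 0.2831]
tcp_rot: [0.738, 0.675, -0.0, 0.0]
wrist_force: [-0.3, 0.8, -0.4]
grip_width: 0.0733
```

Run:
```python
from h import *
for n,(a,b,c,e) in {"scene":(155,235,345,445),"top":(220,300,370,470)}.items():
    D=vision.get_image(n);d=D["image"][:,:,::-1];cv2.imwrite(f"pics/{n}12.png",cv2.resize(d[a:b,c:e],None,fx=7,fy=7,interpolation=cv2.INTER_CUBIC))
T=pose();D=vision.get_image("wrist");cv2.imwrite("pics/w12.png",D["image"][:,:,::-1]); print(T[:3,3]); np.save("T12.npy",T)
```

```text
[ 0.52130418 -0.10898039  0.28323972]
```

View pics/scene12.png

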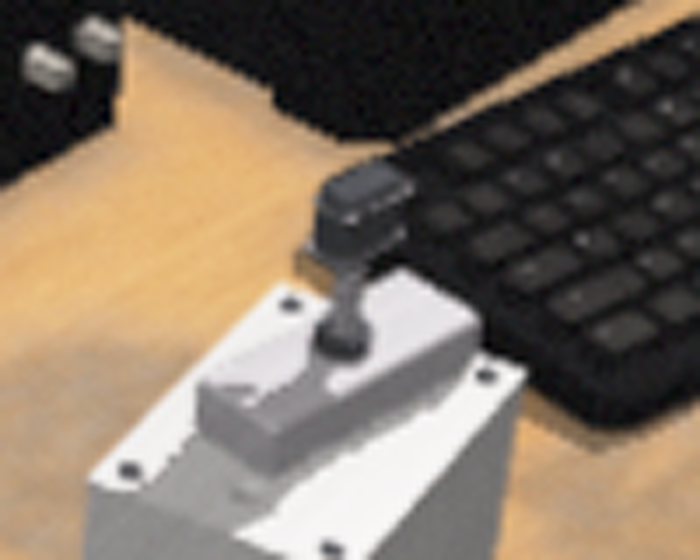

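View pics/top12.png

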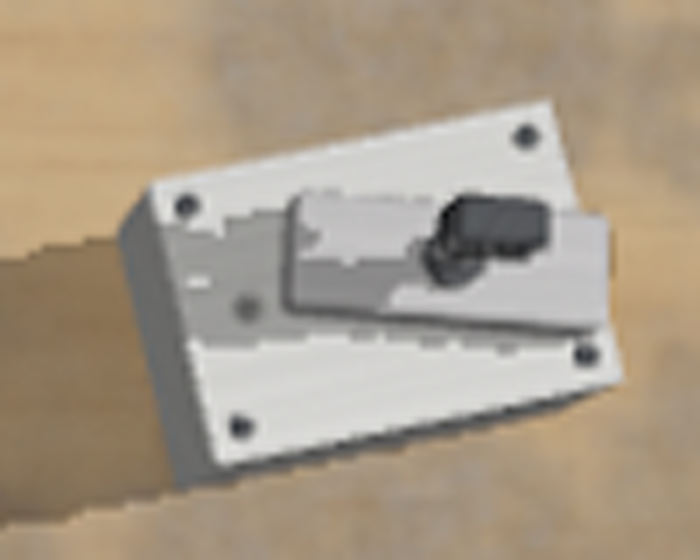

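View pics/w12.png

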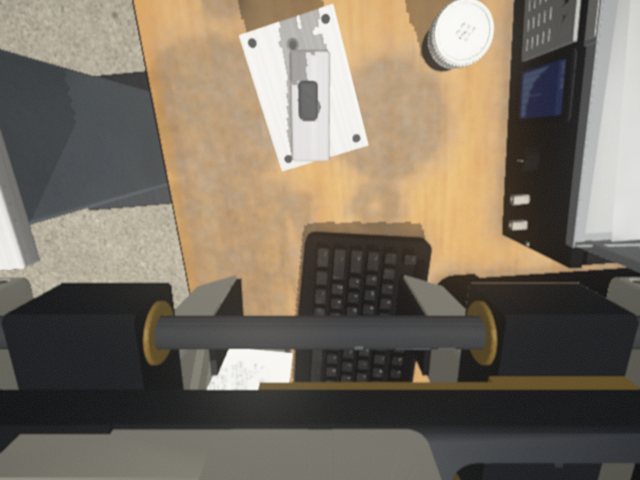

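Run:
```python
from h import *
t=vision.get_image("top")
S=(np.array([[298,195],[608,215],[600,328],[288,305]])+.5)/7-.5+[370,220]
q=ray_plane(t,S,.095);print(q.mean(0),"bore top est .5197 -.0096")
s=status.read_state();print(s["time_s"],s["wrist_force"],abs(s["joint_velocities"]).max())
from bench import hand_in
print(hand_in())
```

```text
[ 0.51891792 -0.00818694  0.095     ] bore top est .5197 -.0096
21.35 [ 0.77630205 -0.30555838  0.1550525 ] 0.0076875858783993145
the job is handed in; nothing more can be done
None
```

The gauge is standing released on the block with its rod in the wide bore, and I handed the job in at about 21 s. I don't have a verdict: the hand-in reports none.

- **Placing:** I gripped the thumb plate, lifted the gauge off the rest and lowered it over the bore. The bridge touched down when the wrist's vertical force jumped from −6 N to +1.5 N. The image corners, corrected for the bias seen at the rest, agree that it lies flat.
- **Bottoming out:** I slid the rod down in 1–2 mm steps. The vertical force rose to 3.9 N and then to about 6 N at a depth of roughly 40 mm. I kept it pressed there for about 1.5 s. I put the tip force at about 4–6.5 N, from the wrist force with friction uncertain; I had no direct reading of it.
- **Letting go:** I opened the jaws without moving and backed away. The last pictures show the gauge upright and flat on the block.
- **Position check:** The top camera puts the gauge centre about 1.6 mm from the bore's axis; the limit is 4 mm.
- **Not checked directly:**
  - That the tip still touches the pad after release. I rely on rod friction holding it, and the plate did not move visibly.
  - The tin and the pots. I moved nothing near them and did not measure them at the end; the one pot in the last wrist picture was standing.
- **Disagreement:** The scene camera's bridge position was off by 2–3 mm from the other views, both at the rest and on the block. I put this down to misreading the corners at rounded edges. While sliding I also saw sideways forces of up to 3 N, which I eased with shifts of 1 mm or less.

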